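# Clamp the welded tube and push out its purge plug

### The arm

A 6-joint arm with a two-finger parallel gripper is mounted at the origin on the work surface. World frame = base frame: x ahead of the robot, y to its left, z up, the work surface at z = 0. Lengths are in m, angles in degrees, forces in N, time in s.
With the tool pointing down it reaches from about 0.35 to 0.875 m from the base axis. Payload 4.2 kg.
Tool frame: the origin (TCP) lies at the very end of the fingers, on their centre line; the grasp point (between the pads) lies 19 mm behind it (r.grip_point_offset is the distance from the TCP to the grasp point, in m); z points along the fingers, y is the line along which they close (so a half turn about z gives the same grasp; the last joint's range is limited). The gripper opens to 87 mm and grips with 3 to 60 N. Pads are 19 mm wide; open, the fingers measure 117 mm over their backs; the gripper's body (75 mm by 190 mm) begins 51 mm behind the grasp point.
Start: joints at [91.88, 22.042, 0.453, 0, -68.411, -14.817], TCP at [0.14, 0.609, 0.223] pointing down, gripper open.
Joint ranges: [-179.83, 179.83], [-69.29, 118.12], [-61.27, 80.66], [-181.25, 117.63], [-171.15, -9.14], [-177.46, 177.46]. Speed limits (degrees/s): [159.86, 159.86, 180, 180, 180, 180].

### API

Orientations are given as a 3x3 rotation matrix whose columns are the frame's x, y, z axes.
In Python, from station import r, cams gives the robot as it stands. The module is installed in compiled form; this text tells all that it offers.
- The arm moves only by the shell command python3 -m handwheel 'ROWS'. ROWS is JSON, a list that holds one entry, the list of rows, each a list of 7 numbers: the turn, a rotation vector about the tool's x, y, z in units of 6 degrees (1.0 is 6 degrees), then the shift along the tool's x, y, z in m, then the finger opening in m, from 0 to 0.087. In form: [[[ax, ay, az, x, y, z, jaw], ...]]. A call has 1 to 12 rows; each row shifts and turns the commanded pose from where the row before left it, along the tool's axes as they then stand; what a row does not reach is not made up. A row lasts 1/10 s, in which the tool goes at most 50 mm and 8.59 degrees, less where a joint would pass 70% of its speed; a pose out of reach is approached as far as the arm can. A call with a gripper value outside its range is refused whole. The fingers move at their own pace and stop on an object; the grip force is fixed at half the most. Time passes only in rows, so rows that do not move let the fingers close. It gives the time, the measured TCP pose, the force, the opening and the grip force at its end, in the units of the state.
- r.sense(): the state, without advancing time (a new reading comes with each control period).
- cams.capture(name): name is "scene" or "top" or "wrist"; returns the picture (400x640x3 uint8, red, green, blue); there is no depth.
- cams.get_calibration(name): a dict with "camera_matrix" (3x3 intrinsics, pixels), "rvec" (rotation vector, rad) and "tvec" (3), from world to camera coordinates, as OpenCV has them; the wrist camera has in their place "T_tool_cam" (4x4, takes a point from camera to tool coordinates, whose origin is the TCP and whose axes are the flange's). Camera axes: x right, y down, z forward; pixel columns grow to the right and rows downward; lengths in m; the calibration is good to about 2 mm. A picture is of the moment at which its call begins: read the wrist's pose just before it. get_calibration takes no time and is no camera call.
- r.finish_job(): hands the job in; it is judged then, once.
The state is a dict: "time_s": time; "joints": joint angles; "joint_velocities": joint speeds; "effort": joint torques, N m; "tcp_pos": TCP position; "ee_rot": TCP orientation; "wrist_force": force on the tool from outside, world axes, zero at the start; "moment": the same for the moment, N m; "gripper_width": opening from 0.0 (shut) to 1.0 (fully open); "gripper_force": force on a finger pad.
Only numpy, scipy, OpenCV 4.12 (cv2) and the standard library are available. Lean on these libraries where they do the work, as an engineer would, in place of code of your own. Each camera call takes 0.05 s, during which the arm holds its last target. There are 200 camera calls.

### The job

The air vise's selector was left too low, so the welded tube lies loose between the jaws with its purge plug still stuck inside. First turn the selector clockwise to the four-pip mark and let it click in there (never up to five pips, full pressure crushes the thin tube); then push the plug out of the tube with the push rod so that it drops into the pan at the far end, without shifting the tube in the jaws, and lay the rod back down on the bench. Leave the selector on four pips and the loose things lying about where they are.

Things in the scene. Friction and masses are not known exactly. Their poses are not given: they have to be found in the camera images.
- vise: Air vise, grey cast iron, fixed, 372 x 126 mm. Origin on the bench under the tube's axis, mid jaws. x: from selector side over the jaws to the round cylinder; y: along the jaws, towards the rod's entry end; z up. Fixed jaw x -62..-26, y +-50 mm, moving jaw x 29..77, y +-48, tops 118 mm high; cylinder x 92..163, y +-56, top 148 mm. Bed under the tube 70 mm high. Yaw up to 0.25 rad.
- valve_deck (a point): Centre of the dark deck, 98 mm above the bench, of the vise's valve block (110 mm along vise x, 124 along y), on the selector's upright axis; axes as the vise's. White marks on it, 38 to 53 mm from the axis: a dash on the +y side, then one to five pips every 36 degrees clockwise past +x to -y. A filter-regulator, 45 mm wide, top 163 mm above the bench, stands 104 mm away in +y.
- selector (a joint): Selector angle, rad, clockwise from above. Six detents 0.628 apart: 0 dash (open), 0.628 one pip, 1.257 two, 1.885 three, 2.513 four (wanted), 3.142 five (end stop). Starts at 0, one or two pips. Needs about 0.2 to 0.3 N m; let go, it snaps to the nearest detent. It drives the moving jaw 1.5 mm a step: jaw meets tube at about three pips, about 20 N at four.
- selector_grip (a point): Point on the selector's axis, 26 mm above the deck (124 mm above the bench). Black knob: skirt 60 mm across, 8 mm high, with an upright bar grip on it 16 mm thick, 56 mm long plus an 8 mm pointer nose at one end, top 42 mm above the deck. The point turns with the knob: y along the bar to the pointer end, x across its thickness.
- selector_pointer (a point): Pointer end of the selector's bar, with a white line: 36 mm from the axis, 140 mm above the bench. At selector 0 it lies in the vise's +y from the axis; at four pips 54 degrees clockwise of the vise's +x.
- tube: Loose bright steel tube, 130 mm long, 50 mm outside, 44 mm bore, open at both ends, 0.45 kg, lying level on the vise's bed between the jaws, 7 to 23 mm out at each end. Origin at its middle on its axis, 94 mm above the bench; y along it towards the rod's entry end, parallel to the vise's y. Unclamped, it slides along when the plug is pushed.
- tube_entry (a point): Centre of the tube's end away from the pan (tube y +65 mm), where the rod goes in.
- tube_exit (a point): Centre of the tube's far end (tube y -65 mm), over the pan.
- plug: White plastic purge plug with black rubber seals, 41 mm across, 45 mm long, 0.11 kg, stuck inside the tube near its middle; about 7 N push it along. Origin at its middle, axis along its y. It tips out once its middle has passed the exit end; with its rear face pushed to 10 mm short of that end it is surely out.
- push_rod: Push rod, 210 mm, 0.28 kg: square dark handle 24 x 24 x 80 mm, round aluminium rod 16 mm thick, 130 mm long, in its end. Origin mid-handle on the axis, x towards the tip, handle x -40..+40 mm. Lies left of the vise on the bench on a flat of its handle (origin 12 mm high, rod level, clear of the bench); centre of mass about 17 mm ahead of the origin.
- rod_tip (a point): Tip of the push rod on its axis, 170 mm ahead of push_rod.
- pan: Open steel pan, fixed on the bench below the tube's exit end, 120 (x) x 135 (y) mm, 45 mm high, walls 3 mm. Origin at the centre of its underside.
- bent_post: Bystander, loose: bent tube welded on a plate (85 x 85 x 8 mm); 16 mm thick upright, 174 mm tall, top bent over along its x to 64 mm out. Origin under the plate's centre. Stands beyond the vise near the rod's way.
- flange: Bystander, loose: steel pipe flange lying flat, 94 mm across, 16 mm high, under the rod's way into the tube. Origin under its centre.
- stub: Bystander, loose: short steel tube standing on end, 60 mm across, 70 mm high. Origin under its centre.
- magnet_square: Bystander, loose: flat arrow-shaped welding magnet, about 100 x 85 mm, 22 mm high. Origin under its middle.
- hammer: Bystander, loose: hammer 260 mm long lying on the bench, head 26 mm high. Origin under its middle, handle to its -x.
- wire_brush: Bystander, loose: wooden wire brush, 220 mm long, 42 mm wide, 20 mm high, lying on the bench. Origin under its middle.
- spray_can: Bystander, loose: standing spray can, 56 mm across, 170 mm tall. Origin under its middle.
Not all that is in view belongs to the job. Leave any purple look-alike of the push_rod alone. Leave any blue look-alike of the pan alone.

How it is judged:
By the outcome, as a careful person would: the job done as asked, in the order asked, and still so for the second after the job is handed in, with the robot touching nothing.
It also fails if it takes over 72 s, if anything falls off the work surface, if the arm or the gripper's body presses on something with over 40 N, if the wrist force passes 120 N, or if a joint passes its speed limit or range.

## Working session

There is one attempt and no reset: what is moved stays moved. The work goes in short steps, Python scripts to look and compute and a shell command to move; the robot and the scene stay as the last step left them, time stands still between calls to the robot, and variables do not carry over. Pictures are saved under pics/ and viewed, at most 12 in all, crops included, and the job is handed in when it is done.

```bash
mkdir -p pics; python3 - <<'E'
from station import r,cams
import cv2,numpy as np
s=r.sense();print({k:np.round(v,3).tolist() for k,v in s.items()})
for n in("scene","top"):
    im=cams.capture(n);cv2.imwrite(f"pics/{n}0.png",im[:,:,::-1])
for n in("scene","top","wrist"):
    c=cams.get_calibration(n);print(n,{k:np.round(v,4).tolist() for k,v in c.items()})
E
ls
```

```text
{'time_s': 0.0, 'joints': [91.881, 22.089, 0.378, -0.028, -68.411, -14.818], 'joint_velocities': [-0.053, 0.042, -0.012, -0.081, -0.081, 0.035], 'effort': [-0.001, -39.067, 18.741, 4.22, 0.011, -0.0], 'tcp_pos': [0.14, 0.609, 0.221], 'ee_rot': [[0.975, -0.224, -0.0], [-0.224, -0.975, -0.002], [0.0, 0.002, -1.0]], 'wrist_force': [-0.055, -0.299, 0.656], 'moment': [0.008, -0.002, 0.034], 'gripper_force': 0.0, 'gripper_width': 1.003}
scene {'camera_matrix': [[445.7261, 0.0, 319.1264], [0.0, 445.7261, 204.7748], [0.0, 0.0, 1.0]], 'rvec': [0.9819, 2.4547, -1.0716], 'tvec': [0.3373, -0.1564, 1.894]}
top {'camera_matrix': [[452.4432, 0.0, 320.7868], [0.0, 452.4432, 203.8708], [0.0, 0.0, 1.0]], 'rvec': [2.1949, -2.1537, 0.1132], 'tvec': [-0.0119, 0.4905, 1.3705]}
wrist {'camera_matrix': [[323.1289, 0.0, 315.6615], [0.0, 323.1289, 203.9761], [0.0, 0.0, 1.0]], 'T_tool_cam': [[0.0003, -0.9678, -0.2519, 0.0682], [1.0, 0.0002, 0.0004, 0.0008], [-0.0004, -0.2519, 0.9678, -0.1611], [0.0, 0.0, 0.0, 1.0]]}
pics
```

View pics/scene0.png

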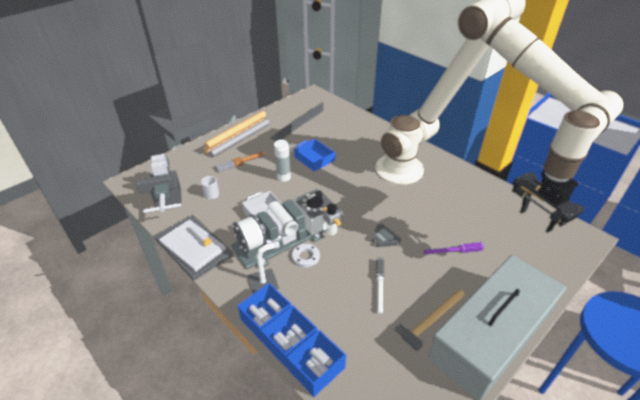

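View pics/top0.png

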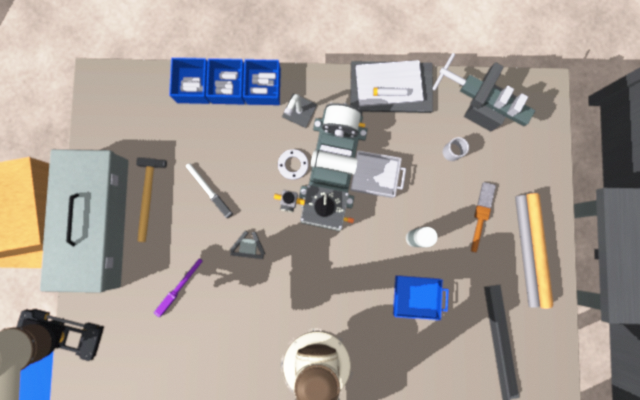

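The scene and top views show the vise (top px about 335,165), the selector (325,203), the real rod (handle 220,205, tip 190,166), the flange at (293,163), the bent post at (297,108) and the pan at (380,173). I'll zoom in on the top view.

```bash
cat > h.py <<'E'
import cv2,numpy as np
from station import r,cams
from scipy.spatial.transform import Rotation as R
def cam(n,s=None):
    c=cams.get_calibration(n);K=np.array(c["camera_matrix"])
    if n=="wrist":
        T=np.eye(4);T[:3,:3]=s["ee_rot"];T[:3,3]=s["tcp_pos"];T=T@np.array(c["T_tool_cam"])
    else:
        T=np.eye(4);T[:3,:3]=cv2.Rodrigues(np.array(c["rvec"],float))[0];T[:3,3]=np.ravel(c["tvec"]);T=np.linalg.inv(T)
    return K,T
def ray(C,p):
    K,T=C;d=T[:3,:3]@np.linalg.solve(K,[p[0],p[1],1]);return T[:3,3],d/np.linalg.norm(d)
def onz(C,p,z):
    o,d=ray(C,p);return o+d*(z-o[2])/d[2]
def proj(C,X):
    K,T=C;x=K@(T[:3,:3].T@(np.array(X)-T[:3,3]));return x[:2]/x[2]
def two(C1,p1,C2,p2):
    A=np.zeros((3,3));b=np.zeros(3)
    for C,p in((C1,p1),(C2,p2)):
        o,d=ray(C,p);M=np.eye(3)-np.outer(d,d);A+=M;b+=M@o
    return np.linalg.solve(A,b)
def shot(name,tag):
    s=r.sense();im=cams.capture(name)[:,:,::-1].copy();cv2.imwrite(f"pics/{tag}.png",im);np.save(f"pics/{tag}.npy",cam(name,s)[1]);return im,cam(name,s)
def st():
    s=r.sense();print("t",round(s["time_s"],2),"tcp",np.round(s["tcp_pos"],4),"F",np.round(s["wrist_force"],1),"w",round(87*s["gripper_width"],1),"gf",round(float(s["gripper_force"]),1),"J",np.round(s["joints"],1));print(np.round(s["ee_rot"],3).tolist());return s
E
python3 - <<'E'
from h import *
im=cv2.imread("pics/top0.png")
cv2.imwrite("pics/topz.png",cv2.resize(im[90:240,180:380],None,fx=4,fy=4,interpolation=cv2.INTER_CUBIC))
C=cam("top")
for n,p,z in [("valve",(325,203),.14),("rodhandle",(221,205),.024),("tip",(190,166),.02),("hnd end",(228,214),.012),("flange",(293,163),.016),("pan",(380,173),.045)]: print(n,onz(C,p,z).round(3))
E
```

```text
valve [ 0.482 -0.014  0.14 ]
rodhandle [0.481 0.304 0.024]
tip [0.601 0.406 0.02 ]
hnd end [0.455 0.284 0.012]
flange [0.618 0.087 0.016]
pan [ 0.587 -0.182  0.045]
```

View pics/topz.png

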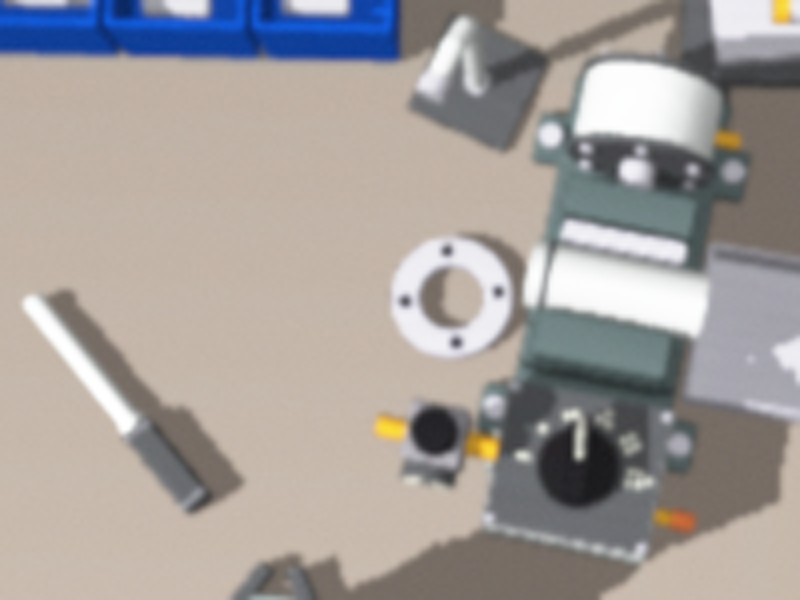

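```bash
python3 -m handwheel '[[[0,0,0,0.03,0.033,0,0.087],[0,0,0,0.03,0.033,0,0.087],[0,0,0,0.03,0.033,0,0.087],[0,0,0,0.03,0.033,0,0.087],[0,0,0,0.03,0.033,0,0.087],[0,0,0,0.03,0.033,0,0.087],[0,0,0,0.03,0.033,0,0.087],[0,0,0,0.03,0.033,0,0.087]]]' && python3 -m handwheel '[[[0,0,0,0.03,0.033,0,0.06],[0,0,0,0.03,0.033,0,0.06],[0,0,0,0.03,0.033,0,0.06],[0,0,0,0.03,0.033,0,0.06],[0,0,0,0.03,0.033,0,0.06],[0,0,0,0.03,0.033,0,0.06],[0,0,0,0.023,0.033,0,0.06],[0,0,0,0,0,0,0.06],[0,0,0,0,0,0,0.06]]]'; python3 - <<'E'
from h import *
st();im,C=shot("wrist","w1")
E
```

```text
time_s: 0.9
tcp_pos: [0.315, 0.2962, 0.2224]
ee_rot: [[0.975, -0.223, -0.0], [-0.223, -0.975, -0.0], [-0.0, 0.0, -1.0]]
wrist_force: [1.1, 0.1, -0.2]
gripper_width: 0.999
gripper_force: 0.0
time_s: 1.8
tcp_pos: [0.4606, 0.0266, 0.222]
ee_rot: [[0.974, -0.226, -0.001], [-0.226, -0.974, -0.0], [-0.001, 0.0, -1.0]]
wrist_force: [-0.5, -0.3, -0.7]
gripper_width: 0.688
gripper_force: 0.0
t 1.8 tcp [0.4606 0.0266 0.222 ] F [-0.5 -0.3 -0.7] w 59.9 gf 0.0 J [ 23.6   6.  -21.4  -0.  -62.7  53.4]
[[0.974, -0.226, -0.001], [-0.226, -0.974, -0.0], [-0.001, 0.0, -1.0]]
```

View pics/w1.png

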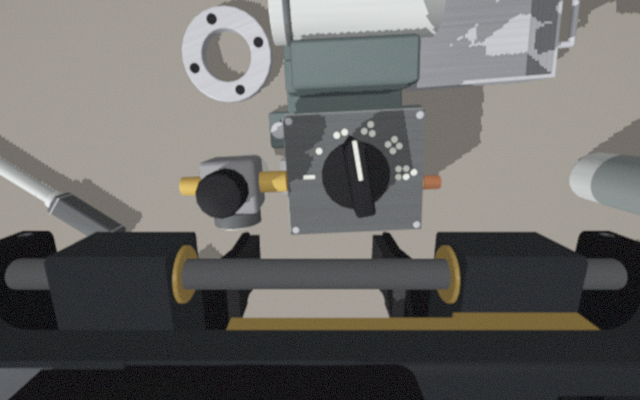

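The wrist view shows the deck corners at about (285,117), (423,109), (419,228) and (294,232). The knob is at about (356,175), the pointer line runs from (354,142) to (360,178), and the bar tail is at (368,214).

```bash
python3 - <<'E'
from h import *
K,_=cam("top");C=(K,None);K=cam("wrist",r.sense())[0];C=(K,np.load("pics/w1.npy"))
im=cv2.imread("pics/w1.png");g=cv2.cvtColor(im,cv2.COLOR_BGR2HSV)
w=((g[:,:,2]>190)&(g[:,:,1]<60)).astype(np.uint8);w[:,:300]*=1
n,l,sts,c=cv2.connectedComponentsWithStats(w)
for i in range(1,n):
    x,y,ww,h,a=sts[i]
    if 295<c[i][0]<420 and 112<c[i][1]<230 and a>4: print(c[i].round(1),(x,y,ww,h,a),onz(C,c[i],.098).round(4)[:2],"z.14",onz(C,c[i],.14).round(4)[:2])
q=[onz(C,p,.098)[:2] for p in [(289,121),(419,113),(415,225),(296,229)]]
print(np.round(q,4).tolist(),"mean",np.mean(q,0).round(4))
for p in [(355,139),(368,216)]: print("bar ends z.14",onz(C,p,.14).round(4))
E
```

```text
[419.4 114.4] (np.int32(417), np.int32(112), np.int32(6), np.int32(6), np.int32(29)) [ 0.5111 -0.0767] z.14 [ 0.5134 -0.0639]
[344.1 131.8] (np.int32(341), np.int32(129), np.int32(7), np.int32(7), np.int32(34)) [ 0.5115 -0.0113] z.14 [ 0.5138 -0.0081]
[336.3 134.9] (np.int32(334), np.int32(132), np.int32(6), np.int32(7), np.int32(33)) [ 0.5104 -0.0043] z.14 [ 0.5129 -0.0021]
[357.1 160.2] (np.int32(353), np.int32(141), np.int32(10), np.int32(40), np.int32(156)) [ 0.485  -0.0175] z.14 [ 0.4912 -0.0134]
[318.5 150.5] (np.int32(316), np.int32(148), np.int32(6), np.int32(6), np.int32(32)) [0.5009 0.0137] z.14 [0.5048 0.0132]
[413.4 171.9] (np.int32(411), np.int32(169), np.int32(6), np.int32(6), np.int32(29)) [ 0.4635 -0.0643] z.14 [ 0.4728 -0.0533]
[309.  176.6] (np.int32(304), np.int32(175), np.int32(11), np.int32(4), np.int32(40)) [0.4804 0.0271] z.14 [0.4872 0.0247]
[405.6 176.4] (np.int32(403), np.int32(174), np.int32(6), np.int32(6), np.int32(27)) [ 0.461  -0.0568] z.14 [ 0.4707 -0.0469]
[416.  224.1] (np.int32(414), np.int32(222), np.int32(5), np.int32(5), np.int32(20)) [ 0.4145 -0.0593] z.14 [ 0.4311 -0.049 ]
[295.2 229.6] (np.int32(293), np.int32(228), np.int32(5), np.int32(5), np.int32(19)) [0.4346 0.0512] z.14 [0.4483 0.0452]
[[0.5309, 0.0327], [0.5123, -0.0765], [0.4139, -0.0582], [0.4351, 0.0503]] mean [ 0.4731 -0.0129]
bar ends z.14 [ 0.5069 -0.0149  0.14  ]
bar ends z.14 [ 0.4463 -0.0132  0.14  ]
```

```bash
python3 -m handwheel '[[[0,0,-1,0,0,0,0.05],[0,0,-1,0,0,0,0.05],[0,0,-1,0,0,0,0.05],[0,0,0,0.0045,0.02,0,0.05],[0,0,0,0.0045,0.0205,0,0.05],[0,0,0,0,0,0.03,0.05],[0,0,0,0,0,0.03,0.05],[0,0,0,0,0,0.02,0.05],[0,0,0,0,0,0.013,0.05],[0,0,0,0,0,0.013,0.05],[0,0,0,0,0,0,0.05],[0,0,0,0,0,0,0.05]]]'; python3 - <<'E'
from h import *
st();im,C=shot("wrist","w2")
E
```

```text
time_s: 3.05
tcp_pos: [0.4734, -0.011, 0.1169]
ee_rot: [[0.996, 0.09, 0.0], [0.09, -0.996, -0.0], [0.0, 0.0, -1.0]]
wrist_force: [0.4, 0.3, -0.1]
gripper_width: 0.574
gripper_force: 0.0
t 3.05 tcp [ 0.4734 -0.011   0.1169] F [ 0.4  0.3 -0.1] w 50.0 gf 0.0 J [ 18.4  13.9 -28.8   0.  -47.4  76.8]
[[0.996, 0.09, 0.0], [0.09, -0.996, -0.0], [0.0, 0.0, -1.0]]
```

View pics/w2.png

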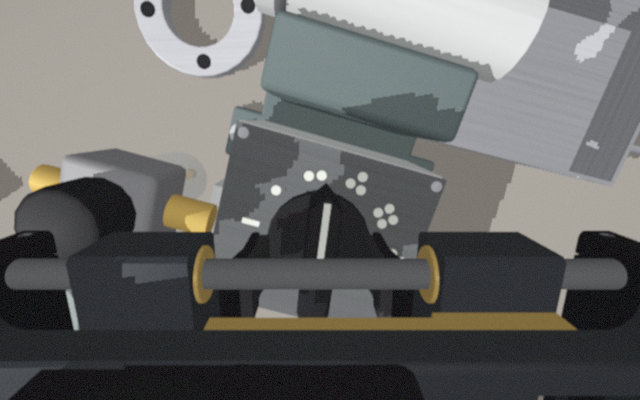

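The tool is straddling the bar: nose at (325,187), fingers at x ≈ 245 and 388. The bar lies about 2 mm to the right of the finger centre, and the regulator is clear. I'll shift and close.

```bash
python3 -m handwheel '[[[0,0,0.5,0,0.002,0,0.05],[0,0,0,0,0,0,0.03],[0,0,0,0,0,0,0.0],[0,0,0,0,0,0,0.0],[0,0,0,0,0,0,0.0],[0,0,0,0,0,0,0.0],[0,0,0,0,0,0,0.0],[0,0,0,0,0,0,0.0]]]'; python3 - <<'E'
from h import *
s=st();print(s["moment"])
E
```

```text
time_s: 3.9
tcp_pos: [0.4731, -0.0124, 0.1166]
ee_rot: [[0.999, 0.038, -0.001], [0.038, -0.999, 0.002], [-0.0, -0.002, -1.0]]
wrist_force: [-3.7, 8.9, 2.5]
gripper_width: 0.181
gripper_force: 30.0
t 3.9 tcp [ 0.4731 -0.0124  0.1166] F [-3.7  8.9  2.5] w 15.8 gf 30.0 J [ 18.1  13.9 -28.7  -0.2 -47.4  74.1]
[[0.999, 0.038, -0.001], [0.038, -0.999, 0.002], [-0.0, -0.002, -1.0]]
[2.42059657 1.06640072 0.4039238 ]
```

```bash
python3 -m handwheel '[[[0,0,1,0,0.0005,0,0],[0,0,1,0,0,0,0],[0,0,1,0,0,0,0],[0,0,1,0,0,0,0],[0,0,1,0,0,0,0],[0,0,1,0,0,0,0],[0,0,1,0,0,0,0],[0,0,1,0,0,0,0],[0,0,1,0,0,0,0],[0,0,1,0,0,0,0],[0,0,1,0,0,0,0],[0,0,0.3,0,0,0,0]]]'; python3 -m handwheel '[[[0,0,0,0,0,0,0],[0,0,0,0,0,0,0]]]'; python3 - <<'E'
from h import *
s=st();print(s["moment"]);a=np.array(s["ee_rot"]);print(np.degrees(np.arctan2(a[1,0],a[0,0])));shot("wrist","w3");im=cv2.imread("pics/w3.png")
E
```

```text
time_s: 5.1
tcp_pos: [0.4734, -0.0121, 0.1167]
ee_rot: [[0.41, -0.912, 0.0], [-0.912, -0.41, 0.004], [-0.003, -0.002, -1.0]]
wrist_force: [-4.0, 11.6, 2.4]
gripper_width: 0.179
gripper_force: 30.0
time_s: 5.3
tcp_pos: [0.4734, -0.0121, 0.1167]
ee_rot: [[0.412, -0.911, 0.0], [-0.911, -0.412, 0.004], [-0.003, -0.002, -1.0]]
wrist_force: [-3.8, 11.3, 3.5]
gripper_width: 0.18
gripper_force: 30.0
t 5.3 tcp [ 0.4734 -0.0121  0.1167] F [-3.8 11.3  3.5] w 15.7 gf 30.0 J [ 18.1  13.9 -28.7  -0.3 -47.3   6.4]
[[0.412, -0.911, 0.0], [-0.911, -0.412, 0.004], [-0.003, -0.002, -1.0]]
[3.47145756 1.23608374 0.26650063]
-65.67907282576132
```

View pics/w3.png

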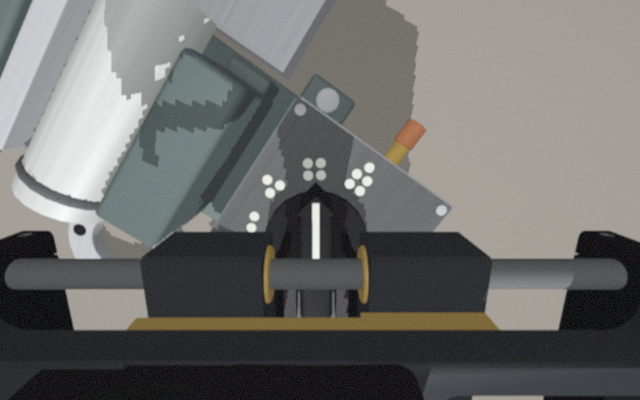

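The pointer is dead on the four-pip mark. Next I'll release, lift and go over the rod.

```bash
python3 -m handwheel '[[[0,0,0,0,0,0,0.05],[0,0,0,0,0,0,0.05],[0,0,0,0,0,0,0.05],[0,0,0,0,0,0,0.05],[0,0,0,0,0,-0.03,0.05],[0,0,0,0,0,-0.05,0.05],[0,0,0,0,0,-0.05,0.05]]]' && python3 -m handwheel '[[[0,0,0,-0.035,-0.017,0,0.07],[0,0,0,-0.035,-0.017,0,0.07],[0,0,0,-0.035,-0.017,0,0.07],[0,0,0,-0.035,-0.017,0,0.07],[0,0,0,-0.035,-0.017,0,0.07],[0,0,0,-0.035,-0.017,0,0.07],[0,0,0,-0.035,-0.017,0,0.07],[0,0,0,-0.035,-0.016,0,0.07]]]' && python3 -m handwheel '[[[0,0,-1.4,0,0,0.0,0.07],[0,0,-1.4,0,0,0.0,0.07],[0,0,-1.4,0,0,0.0,0.07],[0,0,-1.4,0,0,0.0,0.07],[0,0,-1.4,0,0,0.0,0.07],[0,0,-1.4,0,0,0.0,0.07],[0,0,-1.4,0,0,0.0,0.07],[0,0,-1.4,0,0,0.0,0.07],[0,0,-1.4,0,0,0.0,0.07],[0,0,-1.4,0,0,0.0,0.07],[0,0,-1.4,0,0,0.0,0.07],[0,0,-1.4,0,0,0.0,0.07]]]' && python3 -m handwheel '[[[0,0,-0.8,0,0,0.02,0.07],[0,0,0,0,0,0.02,0.07],[0,0,0,0,0,0,0.07],[0,0,0,0,0,0,0.07]]]'; python3 - <<'E'
from h import *
s=st();shot("wrist","w4")
E
```

```text
time_s: 6.05
tcp_pos: [0.4729, -0.0151, 0.2476]
ee_rot: [[0.411, -0.912, -0.002], [-0.912, -0.411, -0.001], [-0.0, 0.002, -1.0]]
wrist_force: [2.2, 0.2, -1.2]
gripper_width: 0.57
gripper_force: 0.0
time_s: 6.85
tcp_pos: [0.4815, 0.2975, 0.2464]
ee_rot: [[0.411, -0.912, -0.0], [-0.912, -0.411, -0.0], [0.0, 0.0, -1.0]]
wrist_force: [0.9, -0.4, 0.1]
gripper_width: 0.804
gripper_force: 0.0
time_s: 8.05
tcp_pos: [0.4817, 0.2958, 0.2463]
ee_rot: [[0.815, 0.579, -0.0], [0.579, -0.815, -0.001], [-0.001, 0.0, -1.0]]
wrist_force: [-0.2, 0.4, 0.4]
gripper_width: 0.803
gripper_force: 0.0
time_s: 8.45
tcp_pos: [0.4819, 0.296, 0.2067]
ee_rot: [[0.768, 0.641, 0.0], [0.641, -0.768, -0.001], [-0.0, 0.001, -1.0]]
wrist_force: [0.3, -0.4, 0.0]
gripper_width: 0.804
gripper_force: 0.0
t 8.45 tcp [0.4819 0.296  0.2067] F [ 0.3 -0.4  0. ] w 69.9 gf 0.0 J [ 48.   17.   -9.5   0.  -63.6  81.8]
[[0.768, 0.641, 0.0], [0.641, -0.768, -0.001], [-0.0, 0.001, -1.0]]
```

View pics/w4.png

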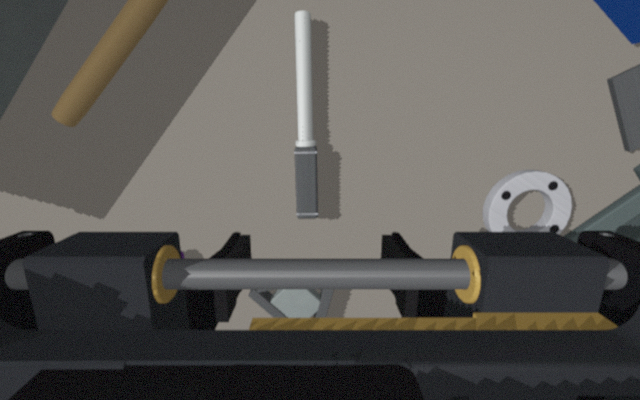

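The rod handle runs from (307,215) at the back to (306,148) at the front at z = 24 mm, with the tip at (302,13).

```bash
python3 - <<'E'
from h import *
s=r.sense();K=cam("wrist",s)[0];C=(K,np.load("pics/w4.npy"))
b=onz(C,(307,215),.024);f=onz(C,(306,149),.024);t=onz(C,(302,12),.016)
print(b,f,t,np.linalg.norm(f-b),np.linalg.norm((t-f)[:2]))
d=(t-b)[:2];print("ang",np.degrees(np.arctan2(d[1],d[0])));u=d/np.linalg.norm(d)
ctr=(b+f)[:2]/2;g=ctr+.014*u;Rm=np.array(s["ee_rot"]);e=np.array([*g,.006])-s["tcp_pos"]
print(ctr,"grasp",g,"tool shift",Rm.T@e)
C=cam("top")
for p in [(297-2,108),(180+548/4,90+290/4)]: pass
for n,p,z in[("entry top",(180+530/4,90+272/4),.1),("exit",(180+706/4,90+310/4),.1),("entry hi edge",(180+545/4,90+248/4),.119),("post plate L",(180+410/4,90+105/4),.008),("plate bot",(180+505/4,90+152/4),.008),("plate R",(180+548/4,90+62/4),.008),("bend end",(180+430/4,90+90/4),.17),("bend top",(180+465/4,90+20/4),.17)]: print(n,onz(C,p,z).round(3))
E
```

```text
[0.44946585 0.28086581 0.024     ] [0.50472033 0.32774956 0.024     ] [0.60354457 0.41437289 0.016     ] 0.07246477595658964 0.13141473656643482
ang 40.90847748952373
[0.47709309 0.30430768] grasp [0.48767368 0.31347562] tool shift [ 0.0149136  -0.00974593  0.20143788]
entry top [0.618 0.025 0.1  ]
exit [ 0.593 -0.105  0.1  ]
entry hi edge [0.632 0.014 0.119]
post plate L [0.769 0.124 0.008]
plate bot [0.733 0.048 0.008]
plate R [0.807 0.015 0.008]
bend end [0.733 0.097 0.17 ]
bend top [0.784 0.073 0.17 ]
```

```bash
python3 -m handwheel '[[[0,0,-0.18,0.0149,-0.0095,0.0,0.07],[0,0,0,0,0,0.05,0.07],[0,0,0,0,0,0.05,0.07],[0,0,0,0,0,0.05,0.07],[0,0,0,0,0,0.03,0.07],[0,0,0,0,0,0.0205,0.07],[0,0,0,0,0,0,0.04],[0,0,0,0,0,0,0.01],[0,0,0,0,0,0,0],[0,0,0,0,0,0,0],[0,0,0,0,0,0,0],[0,0,0,0,0,0,0]]]' && python3 -m handwheel '[[[0,0,0,0,0,0,0],[0,0,0,0,0,0,0],[0,0,0,0,0,-0.02,0],[0,0,0,0,0,-0.04,0],[0,0,0,0,0,-0.05,0],[0,0,0,0,0,-0.05,0],[0,0,0,0,0,-0.04,0],[0,0,0,0,0,0,0],[0,0,0,0,0,0,0]]]';python3 - <<'E'
from h import *
s=st();shot("wrist","w5")
E
```

```text
time_s: 9.7
tcp_pos: [0.4872, 0.3133, 0.0068]
ee_rot: [[0.755, 0.655, 0.001], [0.655, -0.755, 0.001], [0.001, -0.0, -1.0]]
wrist_force: [0.4, -0.3, 0.1]
gripper_width: 0.345
gripper_force: 0.0
time_s: 10.6
tcp_pos: [0.4862, 0.3128, 0.2058]
ee_rot: [[0.756, 0.655, -0.001], [0.655, -0.756, 0.001], [-0.0, -0.001, -1.0]]
wrist_force: [-0.6, -0.3, -3.0]
gripper_width: 0.275
gripper_force: 30.0
t 10.6 tcp [0.4862 0.3128 0.2058] F [-0.6 -0.3 -3. ] w 23.9 gf 30.0 J [ 48.8  18.2  -7.7  -0.1 -64.   82.2]
[[0.756, 0.655, -0.001], [0.655, -0.756, 0.001], [-0.0, -0.001, -1.0]]
```

```bash
python3 -m handwheel '[[[0,0,1.4,0,0,0,0],[0,0,1.4,0,0,0,0],[0,0,1.4,0,0,0,0],[0,0,1.4,0,0,0,0],[0,0,1.4,0,0,0,0],[0,0,1.4,0,0,0,0],[0,0,1.4,0,0,0,0],[0,0,1.4,0,0,0,0],[0,0,1.4,0,0,0,0],[0,0,1.4,0,0,0,0],[0,0,1.4,0,0,0,0],[0,0,1.4,0,0,0,0]]]' >/dev/null&& python3 -m handwheel '[[[0,0,1.4,0,0,0,0],[0,0,1.4,0,0,0,0],[0,0,1.4,0,0,0,0],[0,0,1.4,0,0,0,0],[0,0,1.1,0,0,0,0],[0,0,0,0.0135,-0.0333,0,0],[0,0,0,0.0135,-0.0333,0,0],[0,0,0,0.0135,-0.0333,0,0],[0,0,0,0.0135,-0.0333,0,0],[0,0,0,0.0135,-0.0333,0,0],[0,0,0,0.0135,-0.0333,0,0]]]' >/dev/null && python3 -m handwheel '[[[1,0,0,0,0,0,0],[1,0,0,0,0,0,0],[1,0,0,0,0,0,0],[0,0,0,0,0,0,0],[0,0,0,0,0,0,0],[0,0,0,0,0,0,0]]]';python3 - <<'E'
from h import *
s=st();shot("wrist","w6");shot("top","t6");shot("scene","s6")
a=cv2.imread("pics/w6.png");b=cv2.imread("pics/t6.png")[90:240,200:400];c=cv2.imread("pics/s6.png")[170:300,210:400]
z=np.zeros((600,800,3),np.uint8);z[:375,:600]=cv2.resize(a,(600,375))
z[375:600,:300]=cv2.resize(b,(300,225),interpolation=2);z[375:600,320:320+329]=cv2.resize(c,(329,225),interpolation=2)
cv2.imwrite("pics/m6.png",z)
E
```

```text
time_s: 13.55
tcp_pos: [0.6705, 0.1989, 0.2057]
ee_rot: [[-0.175, -0.936, 0.304], [-0.985, 0.166, -0.054], [-0.0, -0.309, -0.951]]
wrist_force: [0.1, -0.6, -2.4]
gripper_width: 0.275
gripper_force: 30.0
t 13.55 tcp [0.6705 0.1989 0.2057] F [ 0.1 -0.6 -2.4] w 23.9 gf 30.0 J [ 34.8  22.4 -10.1  17.6 -45.9 -55.9]
[[-0.175, -0.936, 0.304], [-0.985, 0.166, -0.054], [-0.0, -0.309, -0.951]]
```

View pics/m6.png

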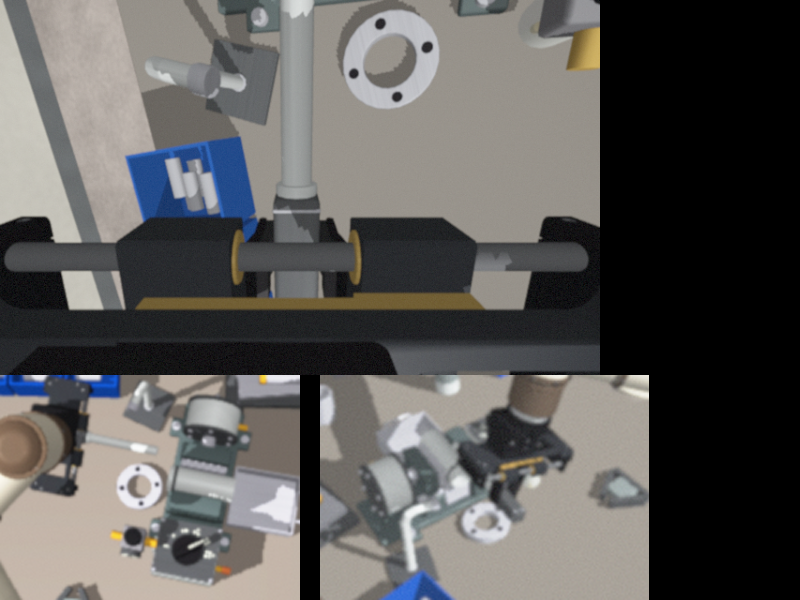

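The composite shows the rod held straight. The wrist view has the bend's end at about (222,83) full scale. The selector pointer in the top view is at four pips. Next I'll measure the tube edges in the top view.

```bash
python3 - <<'E'
from h import *
Ct=cam("top")
im=cv2.imread("pics/top0.png");v=im.min(2)
for c in range(310,362,4): print(c,[(i,int(v[i,c])) for i in range(140,182)][0][0],v[140:182,c].tolist())
print("row along axis 160..170")
for q in range(158,170,3): print(q,v[q,305:365].tolist())
s=r.sense();C=(cam("wrist",s)[0],np.load("pics/w6.npy"))
for p in[(222,83),(160,75)]: print("post",onz(C,p,.166).round(3))
print("tip", two(C,(317,8),C,(317,8)) if 0 else "")
R_=np.array(s["ee_rot"]);print("pred tip",s["tcp_pos"]+R_@[.153,0,-.006])
E
```

```text
310 140 [166, 167, 166, 168, 169, 168, 168, 169, 168, 169, 168, 167, 163, 152, 132, 116, 110, 108, 115, 123, 135, 143, 147, 148, 151, 145, 125, 106, 102, 103, 111, 129, 147, 151, 150, 149, 150, 147, 135, 121, 110, 108]
314 140 [166, 167, 169, 167, 169, 169, 167, 168, 165, 166, 174, 196, 221, 233, 241, 245, 248, 249, 250, 249, 245, 240, 231, 219, 200, 179, 148, 120, 109, 109, 107, 109, 111, 111, 114, 117, 118, 111, 94, 79, 70, 62]
318 140 [131, 127, 125, 121, 118, 114, 113, 114, 113, 108, 96, 102, 122, 156, 183, 208, 228, 237, 244, 248, 250, 250, 249, 248, 245, 237, 196, 130, 109, 112, 116, 115, 116, 117, 119, 117, 119, 118, 110, 89, 70, 61]
322 140 [117, 115, 109, 94, 122, 203, 232, 237, 235, 211, 161, 144, 174, 207, 227, 237, 243, 247, 250, 252, 252, 252, 251, 250, 248, 243, 219, 155, 113, 107, 112, 114, 115, 115, 116, 117, 117, 119, 115, 106, 86, 67]
326 140 [114, 114, 115, 108, 101, 144, 212, 235, 239, 238, 211, 159, 150, 182, 209, 229, 238, 243, 247, 250, 252, 252, 252, 251, 250, 248, 242, 211, 139, 108, 109, 112, 114, 115, 116, 116, 117, 118, 118, 116, 101, 82]
330 140 [113, 114
[... 2335 characters left out ...]
, 217, 192, 141, 115, 151, 218, 238, 236, 200, 154, 191, 235, 245, 247, 248, 248, 248, 249, 249, 250, 250, 250, 250, 251, 251, 251, 251, 251, 252, 252, 252, 252, 252, 252, 252, 252, 252, 252, 253, 252, 252, 252, 252, 251, 251, 251, 250, 249, 249, 245, 224, 183, 167, 166, 165, 165, 164, 162, 164]
167 [237, 230, 183, 125, 103, 106, 123, 136, 140, 120, 109, 125, 131, 130, 134, 136, 141, 155, 182, 201, 206, 211, 214, 222, 235, 241, 243, 244, 245, 247, 248, 249, 249, 250, 250, 250, 251, 251, 251, 251, 252, 252, 252, 252, 252, 252, 253, 253, 253, 252, 245, 215, 175, 165, 165, 164, 164, 163, 163, 162]
post [0.729 0.095 0.166]
post [0.776 0.079 0.166]
tip 
pred tip [0.64208308 0.04851162 0.21192758]
```

```bash
python3 - <<'E'
from h import *
Ct=cam("top");print("cam",Ct[1][:3,3].round(3))
yw=np.radians(-10.3);X=np.array([np.cos(yw),np.sin(yw)]);Y=np.array([-X[1],X[0]])
def vc(P): 
    d=np.array(P)[:2]-[.473,-.013];return np.round([d@X,d@Y],4)
for n,p,z,o in[("jaw334",(334,169.3),.118,.026),("jaw326",(326,167.6),.118,.026),("jaw342",(342,171.3),.118,.026)]:
    P=onz(Ct,p,z)[:2]+o*X;print(n,P.round(4),vc(P))
for n,a,b in[("c314",(314,150.6),(314,165.7)),("c354",(354,157.8),(354,173.8))]:
    # vise-x of tangent planes: intersect at z=.094 and average
    A=onz(Ct,a,.094);B=onz(Ct,b,.094);print(n,((A+B)/2).round(4),vc(A),vc(B),np.linalg.norm(A-B))
for p in [(310.2,159),(310.2,162)]: P=onz(Ct,p,.105);print("entry",P.round(4),vc(P))
for p in [(356.5,161),(356.5,166)]: P=onz(Ct,p,.105);print("exit",P.round(4),vc(P))
# far edge of moving jaw etc: angle of jaw edge
a=onz(Ct,(326,167.6),.118);b=onz(Ct,(346,171.9),.118);d=a-b;print("yaw",np.degrees(np.arctan2(d[1],d[0]))-90)
E
```

```text
cam [0.355 0.005 1.412]
jaw334 [ 0.6083 -0.0432] [ 0.1385 -0.0055]
jaw326 [ 0.6128 -0.0199] [0.1388 0.0182]
jaw342 [ 0.6029 -0.0664] [ 0.1374 -0.0293]
c314 [0.6192 0.0203 0.094 ] [0.1601 0.0634] [0.1157 0.0544] 0.045289900581756665
c354 [ 0.5986 -0.0982  0.094 ] [ 0.1623 -0.0568] [ 0.1153 -0.0659] 0.04786253759642663
entry [0.6142 0.0313 0.105 ] [0.131  0.0688]
entry [0.6053 0.0311 0.105 ] [0.1222 0.067 ]
exit [ 0.6109 -0.1045  0.105 ] [ 0.1521 -0.0654]
exit [ 0.5961 -0.1047  0.105 ] [ 0.1375 -0.0682]
yaw -11.148151234606729
```

```bash
python3 -m handwheel '[[[-1.33,0,0,0,0,0,0],[0,0,0,0,0,0,0],[0,0,0,0,0,0,0]]]' >/dev/null; cat >> h.py <<'E'
yw=np.radians(-10.3);X=np.array([np.cos(yw),np.sin(yw)]);Y=np.array([-X[1],X[0]]);D=np.array([.473,-.013])
def vc(P):
    d=np.array(P)[:2]-D;return np.round([d@X,d@Y],4)
def tip(s): return s["tcp_pos"]+np.array(s["ee_rot"])@[.153,0,-.0055]
def go(s,x,y,z):
    w=np.array([*(D+x*X+y*Y),z])-tip(s);return np.round(np.array(s["ee_rot"]).T@w,4)
E
python3 - <<'E'
from h import *
s=st();K=cam("wrist",s)[0]
C=(K,np.load("pics/w1.npy"))
for p in[(222,193),(202,160),(262,156)]: print("reg",vc(onz(C,p,.163)),vc(onz(C,p,.12)))
C6=(K,np.load("pics/w6.npy"))
print("post tri",two(C6,(222,83),cam("top"),(180+430/4,90+88/4)).round(3),vc(onz(C6,(222,83),.166)))
print("tip",tip(s),vc(tip(s)),"tilt",np.degrees(np.arcsin(-s["ee_rot"][2][1])))
print("to pre",go(s,.1385,.0907,.099))
for y in(.0,):print()
E
```

```text
t 14.0 tcp [0.6715 0.1986 0.2068] F [ 0.3  0.3 -2.9] w 23.7 gf 30.0 J [ 32.6  25.4  -0.3   8.2 -56.9 -46.8]
[[-0.176, -0.969, 0.175], [-0.984, 0.173, -0.03], [-0.001, -0.178, -0.984]]
reg [0.0026 0.1002] [-0.0065  0.1134]
reg [0.0261 0.111 ] [0.0216 0.1263]
reg [0.0268 0.07  ] [0.0225 0.0773]
post tri [0.735 0.095 0.161] [0.2329 0.1517]
tip [0.64362101 0.04813961 0.21204456] [0.1569 0.0907] tilt 10.249198983130658
to pre [1.00e-04 3.83e-02 1.08e-01]
```

```bash
python3 -m handwheel '[[[0,0,0,0,0.0096,0.027,0],[0,0,0,0,0.0096,0.027,0],[0,0,0,0,0.0096,0.027,0],[0,0,0,0,0.0096,0.027,0],[0,0,0,0,0,0,0],[0,0,0,0,0,0,0]]]' ; python3 - <<'E'
from h import *
s=st();print(tip(s),vc(tip(s)));w,C=shot("wrist","w7");b,_=shot("scene","s7");t,_=shot("top","t7")
z=np.zeros((600,800,3),np.uint8);z[:250,:400]=cv2.resize(w,(400,250));z[:250,400:]=cv2.resize(t[85:235,220:460],(400,250),interpolation=2)
z[250:600,:]=cv2.resize(b[165:291,215:503],(800,350),interpolation=2)
cv2.imwrite("pics/m7.png",z)
E
```

```text
time_s: 14.6
tcp_pos: [0.6511, 0.202, 0.0938]
ee_rot: [[-0.173, -0.97, 0.173], [-0.985, 0.17, -0.031], [0.0, -0.176, -0.984]]
wrist_force: [0.8, -0.5, -2.5]
gripper_width: 0.272
gripper_force: 30.0
t 14.6 tcp [0.6511 0.202  0.0938] F [ 0.8 -0.5 -2.5] w 23.7 gf 30.0 J [ 33.8  29.6 -11.8  10.5 -41.8 -51.2]
[[-0.173, -0.97, 0.173], [-0.985, 0.17, -0.031], [0.0, -0.176, -0.984]]
[0.62368639 0.05146306 0.09923642] [0.1367 0.0904]
```

View pics/m7.png

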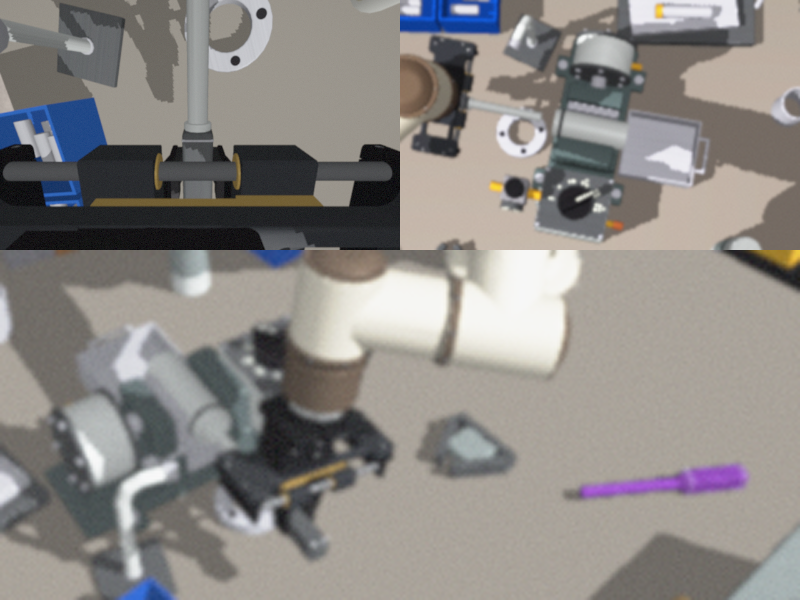

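The top view shows the rod collinear with the tube, and the post's bend clears the gripper. I'll advance and watch the forces.

```bash
python3 -m handwheel '[[[0,0,0,0.01,-0.0015,0,0],[0,0,0,0.01,0,0,0],[0,0,0,0.01,0,0,0],[0,0,0,0.01,0,0,0],[0,0,0,0,0,0,0]]]'; python3 - <<'E'
from h import *
s=st();print(tip(s),vc(tip(s)))
P=onz(cam("top"),(304.6,155.2),.107);print("seen tip before",P,vc(P))
E
```

```text
time_s: 15.25
tcp_pos: [0.6447, 0.1601, 0.0933]
ee_rot: [[-0.177, -0.969, 0.17], [-0.984, 0.174, -0.031], [0.0, -0.173, -0.985]]
wrist_force: [0.3, 0.2, -3.2]
gripper_width: 0.271
gripper_force: 30.0
t 15.25 tcp [0.6447 0.1601 0.0933] F [ 0.3  0.2 -3.2] w 23.6 gf 30.0 J [ 30.8  28.1 -14.4  10.1 -40.4 -48.2]
[[-0.177, -0.969, 0.17], [-0.984, 0.174, -0.031], [0.0, -0.173, -0.985]]
[0.61673748 0.00971216 0.09879116] [0.1374 0.048 ]
seen tip before [0.62473644 0.0478681  0.107     ] [0.1384 0.087 ]
```

```bash
python3 -m handwheel '[[[0,0,0,0.01,0,0,0],[0,0,0,0.01,0,0,0],[0,0,0,0.01,0,0,0],[0,0,0,0.005,0,0,0],[0,0,0,0.005,0,0,0]]]'; python3 -m handwheel '[[[0,0,0,0.007,0,0,0],[0,0,0,0.007,0,0,0]]]'; python3 - <<'E'
from h import *
s=st();print(tip(s),vc(tip(s)))
E
```

```text
time_s: 15.75
tcp_pos: [0.6396, 0.1241, 0.0941]
ee_rot: [[-0.175, -0.969, 0.175], [-0.985, 0.173, -0.027], [-0.004, -0.177, -0.984]]
wrist_force: [-0.4, 7.4, -3.0]
gripper_width: 0.276
gripper_force: 30.0
time_s: 15.95
tcp_pos: [0.6372, 0.1111, 0.0941]
ee_rot: [[-0.174, -0.969, 0.176], [-0.985, 0.172, -0.026], [-0.005, -0.178, -0.984]]
wrist_force: [-0.4, 6.5, -2.3]
gripper_width: 0.276
gripper_force: 30.0
t 15.95 tcp [0.6372 0.1111 0.0941] F [-0.4  6.5 -2.3] w 24.0 gf 30.0 J [ 26.9  26.3 -17.2   9.5 -38.5 -44. ]
[[-0.174, -0.969, 0.176], [-0.985, 0.172, -0.026], [-0.005, -0.178, -0.984]]
[ 0.60960683 -0.03942881  0.09877868] [ 0.1391 -0.0016]
```

```bash
python3 -m handwheel '[[[0,0,0,0.007,0,0,0],[0,0,0,0.007,0,0,0],[0,0,0,0.007,0,0,0]]]'; python3 -m handwheel '[[[0,0,0,0.006,0,0,0],[0,0,0,0.006,0,0,0],[0,0,0,0.006,0,0,0]]]';  python3 -m handwheel '[[[0,0,0,0.005,0,0,0],[0,0,0,0.004,0,0,0],[0,0,0,0,0,0,0]]]'; python3 - <<'E'
from h import *
s=st();print(tip(s),vc(tip(s)));t,C=shot("top","t8")
P=onz(C,(356,164),.105);print(vc(P))
q,_=shot("scene","s8")
z=np.zeros((480,800,3),np.uint8);z[:,:400]=cv2.resize(t[100:260,300:433],(400,480),interpolation=2);z[:,400:]=cv2.resize(q[160:280,210:310],(400,480),interpolation=2);cv2.imwrite("pics/m8.png",z)
E
```

```text
time_s: 16.25
tcp_pos: [0.6334, 0.0903, 0.094]
ee_rot: [[-0.174, -0.969, 0.175], [-0.985, 0.172, -0.027], [-0.004, -0.177, -0.984]]
wrist_force: [-0.5, 6.7, -2.6]
gripper_width: 0.275
gripper_force: 30.0
time_s: 16.55
tcp_pos: [0.63, 0.0716, 0.0941]
ee_rot: [[-0.173, -0.969, 0.174], [-0.985, 0.171, -0.029], [-0.002, -0.176, -0.984]]
wrist_force: [-0.2, 1.8, -1.7]
gripper_width: 0.272
gripper_force: 30.0
time_s: 16.85
tcp_pos: [0.6268, 0.0606, 0.093]
ee_rot: [[-0.176, -0.97, 0.17], [-0.984, 0.173, -0.031], [0.001, -0.173, -0.985]]
wrist_force: [-0.1, -0.9, -2.0]
gripper_width: 0.276
gripper_force: 30.0
t 16.85 tcp [0.6268 0.0606 0.093 ] F [-0.1 -0.9 -2. ] w 24.0 gf 30.0 J [ 22.8  25.  -19.5   8.9 -37.5 -39.6]
[[-0.176, -0.97, 0.17], [-0.984, 0.173, -0.031], [0.001, -0.173, -0.985]]
[ 0.59899239 -0.08982013  0.09852279] [ 0.1377 -0.0531]
[ 0.143  -0.0656]
```

View pics/m8.png

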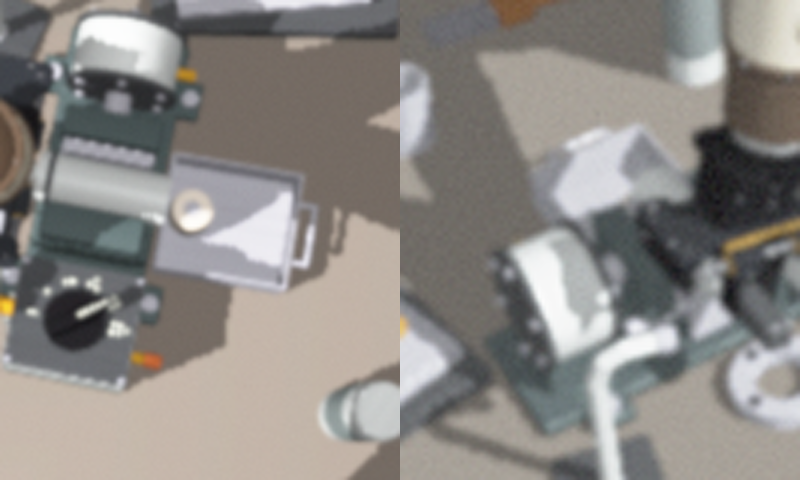

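The plug stands in the pan at (193,211) in the left crop, the tube hasn't shifted, and the pointer is still on four pips. I'll withdraw and take the rod back.

```bash
python3 -m handwheel '[[[0,0,0,-0.02,0,0,0],[0,0,0,-0.03,0,0,0],[0,0,0,-0.03,0,0,0],[0,0,0,-0.03,0,0,0],[0,0,0,-0.03,0,0,0],[0,0,0,-0.02,0,0,0],[0,0,0,0,-0.0096,-0.027,0],[0,0,0,0,-0.0096,-0.027,0],[0,0,0,0,-0.0096,-0.027,0],[0,0,0,0,-0.0096,-0.027,0],[-0.85,0,0,0,0,0,0],[-0.85,0,0,0,0,0,0]]]' && python3 -m handwheel '[[[0,0,0,-0.0135,0.0333,0,0],[0,0,0,-0.0135,0.0333,0,0],[0,0,0,-0.0135,0.0333,0,0],[0,0,0,-0.0135,0.0333,0,0],[0,0,0,-0.0135,0.0333,0,0],[0,0,0,-0.0135,0.0333,0,0],[0,0,-1.4,0,0,0,0],[0,0,-1.4,0,0,0,0],[0,0,-1.4,0,0,0,0],[0,0,-1.4,0,0,0,0],[0,0,-1.4,0,0,0,0]]]' >/dev/null && python3 -m handwheel '[[[0,0,-1.4,0,0,0,0],[0,0,-1.4,0,0,0,0],[0,0,-1.4,0,0,0,0],[0,0,-1.4,0,0,0,0],[0,0,-1.4,0,0,0,0],[0,0,-1.4,0,0,0,0],[0,0,-1.4,0,0,0,0],[0,0,-1.4,0,0,0,0],[0,0,-1.4,0,0,0,0],[0,0,-1.4,0,0,0,0],[0,0,-1.4,0,0,0,0],[0,0,-1,0,0,0,0]]]' && python3 -m handwheel '[[[0,0,0,0,0,0,0],[0,0,0,0,0,0,0]]]'; python3 - <<'E'
from h import *
s=st();print(np.array(s["ee_rot"]).T@(np.array([.487,.313,.0085])-s["tcp_pos"]))
E
```

```text
time_s: 18.15
tcp_pos: [0.6737, 0.2164, 0.2083]
ee_rot: [[-0.174, -0.985, -0.004], [-0.985, 0.174, 0.003], [-0.002, 0.005, -1.0]]
wrist_force: [0.3, -0.4, -3.0]
gripper_width: 0.27
gripper_force: 30.0
time_s: 20.45
tcp_pos: [0.4914, 0.3302, 0.2067]
ee_rot: [[0.759, 0.651, -0.004], [0.651, -0.759, 0.0], [-0.003, -0.003, -1.0]]
wrist_force: [0.2, -0.4, -2.7]
gripper_width: 0.275
gripper_force: 30.0
time_s: 20.65
tcp_pos: [0.4915, 0.3303, 0.2068]
ee_rot: [[0.764, 0.645, -0.003], [0.645, -0.764, 0.0], [-0.002, -0.002, -1.0]]
wrist_force: [0.0, -0.2, -2.9]
gripper_width: 0.274
gripper_force: 30.0
t 20.65 tcp [0.4915 0.3303 0.2068] F [ 0.  -0.2 -2.9] w 23.9 gf 30.0 J [ 49.5  19.6  -5.5  -0.2 -65.   80.8]
[[0.764, 0.645, -0.003], [0.645, -0.764, 0.0], [-0.002, -0.002, -1.0]]
[-0.01408837  0.01082307  0.19830631]
```

```bash
python3 -m handwheel '[[[0,0,0,-0.014,0.011,0,0],[0,0,0,0,0,0.05,0],[0,0,0,0,0,0.05,0],[0,0,0,0,0,0.05,0],[0,0,0,0,0,0.03,0],[0,0,0,0,0,0.012,0],[0,0,0,0,0,0.005,0],[0,0,0,0,0,0.002,0],[0,0,0,0,0,0,0]]]' && python3 -m handwheel '[[[0,0,0,0,0,0.001,0],[0,0,0,0,0,0,0]]]'
```

```text
time_s: 21.55
tcp_pos: [0.4884, 0.3142, 0.0096]
ee_rot: [[0.762, 0.647, -0.001], [0.647, -0.762, 0.003], [0.001, -0.003, -1.0]]
wrist_force: [-0.1, 0.5, -2.5]
gripper_width: 0.27
gripper_force: 30.0
time_s: 21.75
tcp_pos: [0.4878, 0.3137, 0.0081]
ee_rot: [[0.762, 0.647, -0.002], [0.647, -0.762, 0.002], [0.0, -0.003, -1.0]]
wrist_force: [-0.6, -0.7, -2.9]
gripper_width: 0.271
gripper_force: 30.0
```

```bash
python3 -m handwheel '[[[0,0,0,0,0,0.001,0],[0,0,0,0,0,0.0005,0],[0,0,0,0,0,0,0]]]' && python3 -m handwheel '[[[0,0,0,0,0,0,0.04],[0,0,0,0,0,0,0.06],[0,0,0,0,0,0,0.07],[0,0,0,0,0,0,0.07],[0,0,0,0,0,0,0.07],[0,0,0,0,0,-0.04,0.07],[0,0,0,0,0,-0.05,0.07],[0,0,0,0,0,-0.05,0.07],[0,0,0,0,0,-0.05,0.07],[0,0,0,0,0,0,0.07],[0,0,0,0,0,0,0.07],[0,0,0,0,0,0,0.07]]]'; python3 - <<'E'
from h import *
st();w,_=shot("wrist","w9");t,_=shot("top","t9")
z=np.zeros((600,800,3),np.uint8);z[:200,:320]=cv2.resize(w,(320,200));z[200:,:]=cv2.resize(t[50:250,130:530],(800,400),interpolation=2);cv2.imwrite("pics/m9.png",z)
E
```

```text
time_s: 22.05
tcp_pos: [0.4877, 0.3135, 0.0066]
ee_rot: [[0.762, 0.648, -0.002], [0.648, -0.762, 0.001], [-0.001, -0.002, -1.0]]
wrist_force: [-2.3, -0.7, 5.2]
gripper_width: 0.271
gripper_force: 30.0
time_s: 23.25
tcp_pos: [0.4872, 0.3124, 0.1941]
ee_rot: [[0.762, 0.647, -0.005], [0.647, -0.762, -0.001], [-0.005, -0.003, -1.0]]
wrist_force: [-0.4, 0.1, -0.3]
gripper_width: 0.807
gripper_force: 0.0
t 23.25 tcp [0.4872 0.3124 0.1941] F [-0.4  0.1 -0.3] w 70.2 gf 0.0 J [ 48.6  19.   -8.4  -0.2 -62.9  81.8]
[[0.762, 0.647, -0.005], [0.647, -0.762, -0.001], [-0.005, -0.003, -1.0]]
```

View pics/m9.png

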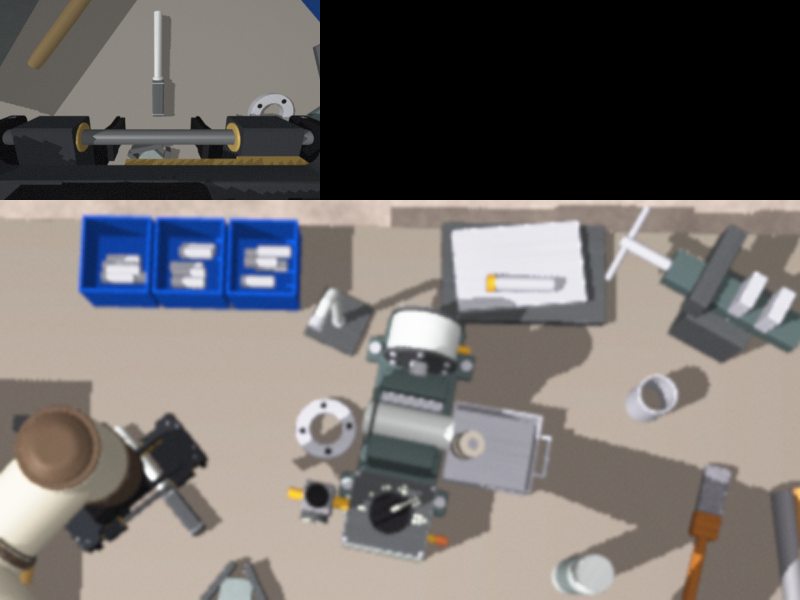

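The rod lies on the bench, the plug is in the pan, the selector is on four pips and the bystanders are where they were. I'm handing it in.

```bash
python3 -c "
from station import r
print(r.finish_job())"
```

```text
the job is handed in; nothing more can be done
None
```

Job handed in at about 23 s: the selector is on four pips, the plug is in the pan, the rod is back on the bench, and the final view shows the tube and loose things where they were; no verdict was returned.

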